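# Bring the stock counter's wheel to its red paddle, click by click

### The job

Lamps have been booked into stock: with a fingertip, flick the thumbwheel of the blue counter forward (its top away from the robot), one click at a time, until the red paddle stands straight up at the white marks, and do not run past it. Do not lift or shove the counter, which should stay where it stands, and leave the orange counter and everything else on the bench alone.

Things in the scene. Friction and masses are not known exactly. Their poses are not given: they have to be found in the camera images.
- blue_counter: Blue stock counter, the one to work: loose, about 1.6 kg, on a rubber base plate 160 x 96 x 8 mm; housing 130 mm long (its x), 86 mm wide (its y), flat top 77 mm above the bench. Origin: centre of the underside, z up; its x points forward, the way the wheel's top travels as the count advances (away from the robot, up to 30 degrees aside). A sideways push of 6 to 11 N makes it slide.
- blue_axle (a point): Centre of the blue counter's wheel, 55 mm above the bench, over the counter's origin; the axle runs along the counter's y. The thumbwheel rises through a slot in the housing: black hub, radius 29 mm, width 22 mm, with 8 radial paddles (one red, the rest white; 4 mm thick, 22 mm wide, 45 degrees apart) reaching a radius of 45 mm.
- blue_top (a point): Point 45 mm above the blue axle (100 mm above the bench): the upper edge of whichever paddle stands up, in line with two white marks on the housing. Its neighbours' highest edges lie 12 mm lower. A fingertip moved forward (counter's x) with its end 7 mm below this point meets only the upright paddle, slips off it after about 32 degrees, and the detent pulls the wheel on to the full click.
- blue_red_tip (a point): Middle of the outer edge of the blue wheel's red paddle, 45 mm from the axle; it meets point blue_top when the job is done.
- blue_wheel (a joint): Angle of the blue wheel, rad, growing as its top moves forward; 0: red paddle straight up at the marks. One click is 0.785 rad: a sprung ball, overcome by about 3 N at a paddle's edge, holds the wheel at every multiple and pulls it to the nearest one when let go. It starts at rest 2 to 5 clicks short of the mark (-1.57, -2.36, -3.14 or -3.93). No end stops.
- orange_counter: A second counter, the same in shape and size but with an orange housing; to be left alone. Origin: centre of the underside, z up, x forward. It stands beside the blue one; which is left and which is right varies.
- orange_red_tip (a point): Outer edge of the orange counter's red paddle, 45 mm from its axle.
- lamp_box: White lamp box with a blue band, 60 x 60 x 105 mm tall, loose, between the counters; origin: centre of the underside.
- filament_box: Pale lamp box with a yellow band, 55 x 55 x 110 mm tall, loose; origin: centre of the underside.
- carton: Small brown carton, 110 x 80 x 60 mm tall, loose; origin: centre of the underside.
- tape_roll: Amber roll of tape lying flat, 84 mm across, 30 mm high, loose; origin: centre of the underside.
- mug: White mug, 80 mm across, 90 mm tall, loose; origin: centre of the underside.
There are look-alikes about, which are no part of the job. What is shaped like the blue_counter but turquoise is not meant.

How it is judged (in metres and radians):
On the way:
1. the blue wheel comes to rest one click short of the mark (value of joint blue_wheel between -0.9854 and -0.5854 rad), for 0.15 s.
At the end, for the whole second after the job is handed in: The blue wheel rests with its red paddle up at the marks (within 0.15 rad, reached by forward clicks); the blue counter stands upright within 25 mm of where it was; the orange counter and its wheel are within 20 mm of, and the other things within 25 mm of, where they were (value of joint blue_wheel between -0.15 and 0.15 rad and velocity of joint blue_wheel between -0.2 and 0.2 rad/s and distance of each of blue_counter, lamp_box, filament_box, carton, tape_roll, mug from where it was at the start of the episode below 0.025 m and angle between blue_counter's own z axis and vertical below 0.05 rad and linear speed of blue_counter below 0.02 m/s and distance of each of orange_counter, orange_red_tip from where it was at the start of the episode below 0.02 m); the robot touches nothing.
It fails at once if the blue wheel runs past the mark by more than half a click (value of joint blue_wheel above 0.45 rad).
It fails at once if the blue wheel is run backwards, below the lowest click it can start from (value of joint blue_wheel below -4.39824 rad).
It fails at once if the blue counter is lifted, tipped or shoved away (height (world z) of blue_counter above 0.008 m or angle between blue_counter's own z axis and vertical above 0.12 rad or distance of blue_counter from where it was at the start of the episode above 0.03 m).
It fails at once if the orange counter is shoved or its wheel is turned (distance of orange_counter from where it was at the start of the episode above 0.02 m or distance of orange_red_tip from where it was at the start of the episode above 0.025 m).
It fails at once if something else on the bench is moved or lifted (distance of any of lamp_box, filament_box, carton, tape_roll, mug from where it was at the start of the episode above 0.03 m).
It also fails if it takes over 64 s, if anything falls off the work surface, if the arm or the gripper's body presses on something with over 40 N, if the wrist force passes 120 N, or if a joint passes its speed limit or range.

### The arm

A 7-joint arm with a two-finger parallel gripper is mounted at the origin on the work surface. World frame = base frame: x ahead of the robot, y to its left, z up, the work surface at z = 0. Lengths are in mm, angles in rad, forces in N, time in s.
With the tool pointing down it reaches from about 400 to 875 mm from the base axis. Payload 4.4 kg.
Tool frame: the origin (TCP) lies at the very end of the fingers, on their centre line; the grasp point (between the pads) lies 19 mm behind it; y points along the fingers, x is the direction in which the jaws open and shut, and the axes are right-handed (so a half turn about y gives the same grasp; the last joint's range is limited). The gripper opens to 85 mm and grips with 20 to 120 N. Pads are 22 mm wide; open, the fingers measure 114 mm over their backs; the gripper's body (76 mm by 85 mm) begins 54 mm behind the grasp point. The pads swing forward as they close: fully open they stand 13 mm farther back than shut.
Start: joints at [1.068, 0.628, 0.038, 1.517, -0.027, 0.996, -0.02], TCP at [275.006, -588.973, 231.313] pointing down, gripper open.
Joint ranges: [-3.06, 3.06], [-0.37, 2.12], [-1.25, 1.32], [0.18, 2.47], [-1.1, 4.24], [0.23, 1.98], [-2.94, 2.94]. Speed limits (rad/s): [2.57, 2.57, 3.14, 3.14, 3.14, 3.14, 3.14].

### API

Orientations are given as [roll, pitch, yaw] about the fixed x, y, z axes, in that order (R = Rz(yaw) Ry(pitch) Rx(roll)).
In Python, from cell import readout, eyes, finish_job gives the robot as it stands. The module is installed in compiled form; this text tells all that it offers.
- The arm moves only by the tool apply_moves, never from a script. Its argument "commands" is a list that holds one entry, the list of rows, each a list of 6 numbers: the shift along the tool's x, y, z in units of 0.04 m (1.0 is 0.04 m), then the turn, a rotation vector about the tool's x, y, z in units of 5 degrees (1.0 is 5 degrees). A call has 1 to 8 rows; each row shifts and turns the pose as measured when the row begins, along the tool's axes as they then stand; what a row does not reach is not made up. A row lasts 1/12 s, in which the tool goes at most 41.7 mm and 7.16 degrees, less where a joint would pass 70% of its speed; a pose out of reach is approached as far as the arm can. A call with a number of a shift or a turn outside -1 to 1 is refused whole. A call with a gripper value outside its range is refused whole. "claw" is the finger opening in mm, from 0 to 85.4, set as the call begins (left out, the last holds). The fingers move at their own pace and stop on an object; the grip force is fixed at half the most. Time passes only in rows, so rows that do not move let the fingers close. It gives the time, the measured TCP pose, the force and the opening at its end, in the units of the state.
- readout.read_state(): the state, without advancing time (a new reading comes with each control period).
- eyes.get_image(name): name is "side" or "top"; returns a dict with "image" (420x560x3 uint8, red, green, blue), "mtx" (3x3 intrinsics, pixels), "k1" (the pictures are not rectified: a ray, as slopes to the right and down, at radius r is drawn at 1 + k1 r^2 times it, then the intrinsics apply), "rvec" (rotation vector, rad) and "tvec" (3), from world to camera coordinates, as OpenCV has them. Camera axes: x right, y down, z forward; pixel columns grow to the right and rows downward; lengths in mm; the calibration is good to about 2 mm. A picture is of the moment at which its call begins. There is no depth.
- finish_job(): hands the job in, once; it reports no verdict.
The state is a dict: "clock": time; "qpos": joint angles; "qd": joint speeds; "tau": joint torques, N m; "eef_pos": TCP position; "tool_rot": TCP orientation; "force": force on the tool from outside, world axes, zero at the start; "torque": the same for the moment, N m; "width": finger opening in mm.
Only numpy, scipy, OpenCV 4.12 (cv2) and the standard library are available. Lean on these libraries where they do the work, as an engineer would, in place of code of your own. Each camera call takes 0.05 s, during which the arm holds its last target. There are 200 camera calls.

## Working session

There is one attempt and no reset: what is moved stays moved. The work goes in short steps, Python scripts to look and compute and a tool call to move; the robot and the scene stay as the last step left them, time stands still between calls to the robot, and variables do not carry over. Pictures are saved under pics/ and viewed, about 8 in all and at most 12, crops included, and the job is handed in when it is done.

Besides the shell and the picture viewer there is one more tool, called after ">>>" in YAML: its name, and indented under it one key for each argument. apply_moves: Moves the arm, as the interface text tells. Shifts and turns lie within -1 to 1; 1 stands for 0.04 m of shift or 5 degrees of turn. Its arguments: {"type":"object","properties":{"commands":{"type":"array"},"claw":{"type":"number"}},"required":["commands"]}

```bash
mkdir -p pics
cat > h.py <<'E'
import numpy as np, cv2
from cell import readout, eyes, finish_job
def ray(im,uv):
    K=im["mtx"];k1=im["k1"]
    p=cv2.undistortPoints(np.array(uv,float).reshape(-1,1,2),np.array(K,float),np.array([k1,0,0,0],float)).reshape(-1,2)
    R,_=cv2.Rodrigues(np.array(im["rvec"],float));t=np.array(im["tvec"],float).reshape(3)
    d=np.c_[p,np.ones(len(p))]@R
    return -R.T@t,d
def plane(im,uv,z):
    c,d=ray(im,uv); return c+d*((z-c[2])/d[:,2])[:,None]
def proj(im,P):
    return cv2.projectPoints(np.array(P,float).reshape(-1,1,3),np.array(im["rvec"],float),np.array(im["tvec"],float),np.array(im["mtx"],float),np.array([im["k1"],0,0,0],float))[0].reshape(-1,2)
def snap(name,n):
    im=eyes.get_image(name); cv2.imwrite(f"pics/{n}.png",im["image"][:,:,::-1]); return im
E
python3 - <<'E'
from h import *
import pickle
a={n:snap(n,n+"0") for n in("top","side")}
pickle.dump(a,open("a.pkl","wb"))
for n in a: print(n,plane(a[n],[[280,210]],0), ray(a[n],[[280,210]])[0])
print(readout.read_state())
E
```

```text
top [[462.01840874 -19.68829453   0.        ]] [ 393.03238948  -17.0540383  1275.69412067]
side [[518.35492757 -42.18301649   0.        ]] [ -45.8429578   843.66133388 1282.51275368]
{'clock': 0.1, 'qpos': array([ 1.06819094,  0.6292421 ,  0.03841037,  1.51825374, -0.02700918,
        0.99628599, -0.02000678]), 'qd': array([-6.98767507e-05, -2.47684920e-03,  6.33301235e-04, -4.03840540e-03,
        4.14938765e-05,  2.87508708e-04,  1.32326238e-03]), 'tau': array([ 4.35157417e-03, -5.64533758e+01,  1.23143032e+00, -1.93974245e+01,
        1.14532054e-02,  5.38291672e-03,  4.18191621e-05]), 'eef_pos': array([ 274.7980979 , -588.45168429,  230.49243564]), 'tool_rot': array([-1.57078419,  0.00167272, -1.13397455]), 'force': array([-0.47106521,  1.11292304,  0.30793059]), 'torque': array([ 0.03827833, -0.06644364,  0.04015809]), 'width': 85.23399266073054}
```

View pics/top0.png

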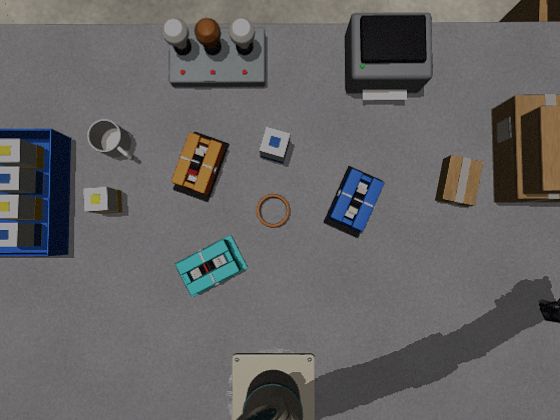

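View pics/side0.png

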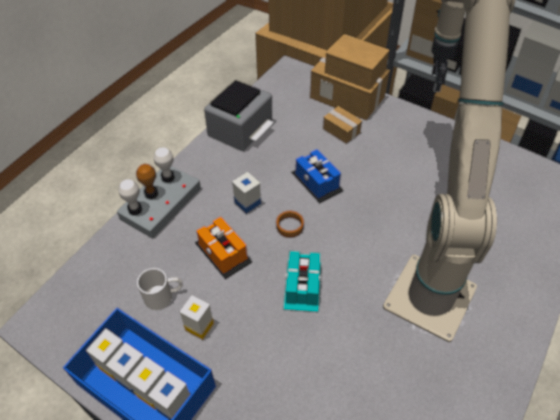

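Top view: blue counter at about (357,200), orange at (200,163), turquoise at (210,266), carton at (460,180), lamp box at (275,143). Side view: blue at (318,174).

Run:
```python
from h import *
import pickle
a=pickle.load(open("a.pkl","rb"))
out=[]
for n,(u,v) in (("top",(357,200)),("side",(318,174))):
    im=a[n]["image"]; x0,y0=u-40,v-45
    out.append(cv2.resize(im[y0:y0+90,x0:x0+80],None,fx=5,fy=5,interpolation=cv2.INTER_CUBIC))
    hsv=cv2.cvtColor(im,cv2.COLOR_RGB2HSV)
    m=cv2.inRange(hsv,(105,120,70 if n=="top" else 60),(125,255,255)); k=np.zeros_like(m);k[y0:y0+90,x0:x0+80]=m[y0:y0+90,x0:x0+80]
    k=cv2.morphologyEx(k,cv2.MORPH_CLOSE,np.ones((9,9)))
    c=max(cv2.findContours(k,0,2)[0],key=cv2.contourArea)
    r=cv2.minAreaRect(c);b=cv2.boxPoints(r);P=plane(a[n],b,77)
    print(n,r,b.round(1).tolist(),P.round(1).tolist(),P.mean(0),np.linalg.norm(P[1]-P[0]),np.linalg.norm(P[2]-P[1]))
cv2.imwrite("pics/c.png",np.hstack(out)[:,:,::-1])
```

```text
top ((356.82989501953125, 199.25772094726562), (36.04479217529297, 53.81334686279297), 23.96249008178711) [[329.3999938964844, 216.5], [351.29998779296875, 167.39999389648438], [384.20001220703125, 182.0], [362.3999938964844, 231.1999969482422]] [[441.9, -137.8, 77.0], [560.3, -191.4, 77.0], [524.6, -270.0, 77.0], [406.8, -216.1, 77.0]] [ 483.38487335 -203.83747925   77.        ] 129.91130727921725 86.26869284458907
side ((317.36602783203125, 173.0811004638672), (48.52931213378906, 33.356224060058594), 47.48955535888672) [[288.70001220703125, 166.5], [313.29998779296875, 143.89999389648438], [346.1000061035156, 179.6999969482422], [321.5, 202.1999969482422]] [[555.7, -151.5, 77.0], [542.0, -280.7, 77.0], [378.2, -198.3, 77.0], [397.3, -79.3, 77.0]] [ 468.29784932 -177.46318488   77.        ] 129.95794297362602 183.425363890743
```

View pics/c.png

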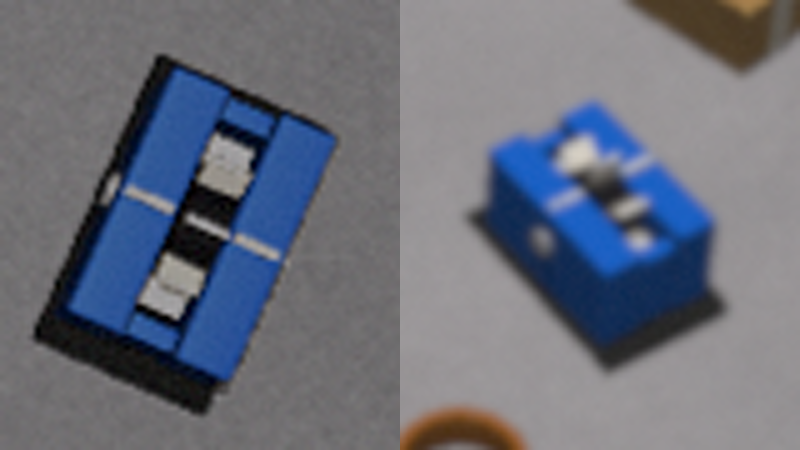

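>>> apply_moves:
  commands:
    - [[0, 0, 0, 0, 1, 0], [0, 0, 0, 0, 1, 0], [0, 0, 0, 0, 1, 0], [0, 0, 0, 0, 1, 0], [0, 0, 0, 0, 1, 0], [0, 0, 0, 0, 1, 0], [0, 0, 0, 0, 1, 0], [0, 0, 0, 0, 1, 0]]
  claw: 0

```text
clock: 0.77
eef_pos: [273.4, -585.7, 226.0]
tool_rot: [-1.578, 0.009, -1.864]
force: [-0.1, -0.1, 0.5]
width: 0.1
```

```bash
cat >> h.py <<'E'
from scipy.spatial.transform import Rotation as Ro
C=np.array([483.4,-203.8]);TH=np.deg2rad(-24.4);F=np.array([np.cos(TH),np.sin(TH)]);L=np.array([-F[1],F[0]])
def go(along,z,yaw=TH-np.pi/2):
    s=readout.read_state();p=s["eef_pos"];R=Ro.from_euler("xyz",s["tool_rot"])
    g=np.r_[C+along*F,z]
    Rt=Ro.from_euler("xyz",[-np.pi/2,0,yaw])
    d=p[:2]-C
    print("t",s["clock"],"along,lat,z",(d@F).round(1),(d@L).round(1),p[2].round(1),"f",s["force"].round(1),"w",round(s["width"],1))
    print("shift units",(R.inv().apply(g-p)/40).round(2),"turn units",(np.rad2deg((R.inv()*Rt).as_rotvec())/5).round(2))
E
python3 -c "
from h import *
go(-50,160)"
```

```text
t 0.7667 along,lat,z -33.5 -434.5 226.0 f [-0.1 -0.1  0.5] w 0.1
shift units [-10.81   1.74   1.04] turn units [ 0.08  1.52 -0.09]
```

>>> apply_moves:
  commands:
    - [[-0.95, 0.1, 0.1, 0, 0, 0], [-0.95, 0.1, 0.1, 0, 0, 0], [-0.95, 0.1, 0.1, 0, 0, 0], [-0.95, 0.1, 0.1, 0, 0, 0], [-0.95, 0.1, 0.1, 0, 0, 0], [-0.95, 0.1, 0.1, 0, 0, 0], [-0.95, 0.1, 0.1, 0, 0.8, 0], [-0.95, 0.1, 0.1, 0, 0.8, 0]]

```text
clock: 1.43
eef_pos: [392.1, -304.1, 190.4]
tool_rot: [-1.582, -0.001, -2.031]
force: [0.8, -0.2, -0.0]
width: -0.2
```

```bash
python3 -c "
from h import *
go(-50,160)"
```

```text
t 1.4333 along,lat,z -41.7 -129.0 190.4 f [ 0.8 -0.2 -0. ] w -0.2
shift units [-3.22  0.76 -0.31] turn units [ 0.13 -0.39  0.01]
```

>>> apply_moves:
  commands:
    - [[-0.8, 0.2, -0.1, 0.1, -0.3, 0], [-0.8, 0.2, -0.1, 0, 0, 0], [-0.8, 0.2, 0, 0, 0, 0], [-0.7, 0.1, 0, 0, 0, 0], [-0.1, 0, 0, 0, 0, 0], [0, 0, 0, 0, 0, 0]]

```text
clock: 1.93
eef_pos: [443.5, -167.6, 159.2]
tool_rot: [-1.578, 0.003, -1.99]
force: [0.1, -0.5, 0.1]
width: 0.2
```

```bash
python3 -c "
from h import *
go(-45,93)"
```

```text
t 1.9333 along,lat,z -51.3 16.5 159.2 f [ 0.1 -0.5  0.1] w 0.2
shift units [0.42 1.65 0.17] turn units [ 0.08  0.07 -0.04]
```

>>> apply_moves:
  commands:
    - [[0.4, 0.5, 0.15, 0.08, 0, 0], [0, 0.6, 0, 0, 0, 0], [0, 0.4, 0, 0, 0, 0], [0, 0, 0, 0, 0, 0], [0, 0, 0, 0, 0, 0]]

```text
clock: 2.35
eef_pos: [442.9, -189.1, 98.3]
tool_rot: [-1.566, 0.001, -1.992]
force: [0.6, -0.1, -0.1]
width: -0.1
```

```bash
python3 -c "
from h import *
go(-45,93)
o=[]
for n,(u,v) in (('top',(357,200)),('side',(318,174))):
    im=eyes.get_image(n)['image'];o.append(cv2.resize(im[v-50:v+50,u-50:u+50],None,fx=4,fy=4,interpolation=2))
cv2.imwrite('pics/d.png',np.hstack(o)[:,:,::-1])"
```

```text
t 2.35 along,lat,z -42.9 -3.4 98.3 f [ 0.6 -0.1 -0.1] w -0.1
shift units [-0.08  0.13 -0.05] turn units [-0.05  0.06 -0.01]
```

View pics/d.png

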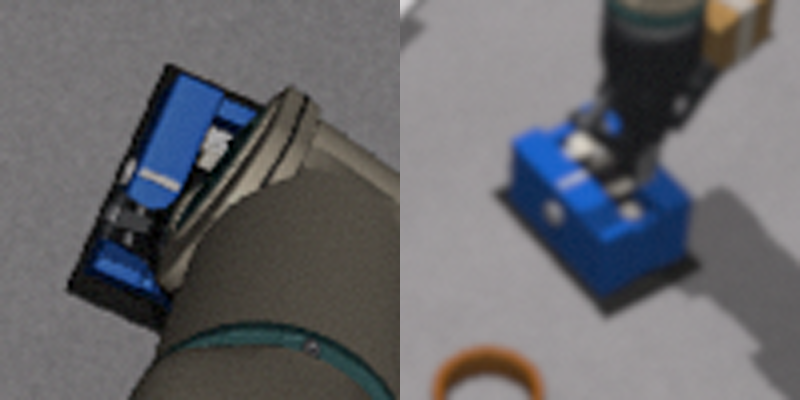

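The picture shows the closed fingers just behind the wheel, in line with it (side crop around (600,160)). Next I descend the rest of the way and flick once.

>>> apply_moves:
  commands:
    - [[-0.08, 0.13, 0, 0, 0, 0], [0, 0, 0, 0, 0, 0]]

```text
clock: 2.62
eef_pos: [445.7, -187.0, 95.3]
tool_rot: [-1.562, 0.002, -1.993]
force: [1.2, -0.4, -0.4]
width: 0.4
```

```bash
python3 -c "
from h import *
go(-45,93)"
```

```text
t 2.6167 along,lat,z -41.2 -0.2 95.3 f [ 1.2 -0.4 -0.4] w 0.4
shift units [-0.01  0.06 -0.09] turn units [-0.1   0.05 -0.02]
```

>>> apply_moves:
  commands:
    - [[0, 0.07, 0.05, -0.1, 0, 0], [0, 0, 0.2, 0, 0, 0], [0, 0, 0.2, 0, 0, 0], [0, 0, 0.2, 0, 0, 0], [0, 0, 0.2, 0, 0, 0], [0, 0, 0.2, 0, 0, 0]]

```text
clock: 3.12
eef_pos: [486.0, -204.2, 93.5]
tool_rot: [-1.574, 0.002, -1.991]
force: [-0.4, -0.5, -0.5]
width: 0.2
```

```bash
python3 -c "
from h import *
go(35,93)"
```

```text
t 3.1167 along,lat,z 2.6 0.7 93.5 f [-0.4 -0.5 -0.5] w 0.2
shift units [0.02 0.01 0.81] turn units [ 0.03  0.06 -0.02]
```

>>> apply_moves:
  commands:
    - [[0, 0, 0.2, 0, 0, 0], [0, 0, 0.2, 0, 0, 0], [0, 0, 0.2, 0, 0, 0], [0, 0, 0.2, 0, 0, 0], [0, 0, 0, 0, 0, 0], [0, -0.6, 0, 0, 0, 0], [0, -0.6, 0, 0, 0, 0], [0, 0, 0, 0, 0, 0]]

```text
clock: 3.78
eef_pos: [524.4, -221.6, 142.0]
tool_rot: [-1.567, 0.001, -1.991]
force: [-0.1, -0.5, -0.1]
width: 0.2
```

```bash
cat > look.py <<'E'
from h import *
import sys
go(-45,135)
o=[];e=np.r_[F,0]
for n,(u,v) in (('top',(357,200)),('side',(318,174))):
    I=eyes.get_image(n);im=I['image'];o.append(cv2.resize(im[v-50:v+50,u-50:u+50],None,fx=4,fy=4,interpolation=2))
    hsv=cv2.cvtColor(im,cv2.COLOR_RGB2HSV)
    m=cv2.inRange(hsv,(0,130,60),(9,255,255))|cv2.inRange(hsv,(172,130,60),(180,255,255))
    ys,xs=np.nonzero(m[v-45:v+45,u-35:u+35]); 
    print(n,"red",len(xs),(xs.mean()+u-35,ys.mean()+v-45) if len(xs) else None)
    for c in (-2,-1,0,1,2):
        q=c*np.pi/4; print("  ",c,proj(I,np.r_[C,55]+40*(np.sin(q)*e+np.cos(q)*np.array([0,0,1]))).round(0).tolist(),end="")
    print()
cv2.imwrite(f'pics/{sys.argv[1]}.png',np.hstack(o)[:,:,::-1])
E
python3 look.py e
```

```text
t 3.7833 along,lat,z 44.7 0.7 142.0 f [-0.1 -0.5 -0.1] w 0.2
shift units [ 0.    0.17 -2.24] turn units [-0.05  0.07 -0.01]
top red 27 (np.float64(347.44444444444446), np.float64(212.92592592592592))
   -2 [[349.0, 215.0]]   -1 [[352.0, 210.0]]   0 [[358.0, 199.0]]   1 [[362.0, 188.0]]   2 [[362.0, 185.0]]
side red 7 (np.float64(325.0), np.float64(175.0))
   -2 [[324.0, 178.0]]   -1 [[323.0, 169.0]]   0 [[317.0, 161.0]]   1 [[312.0, 158.0]]   2 [[309.0, 163.0]]
```

View pics/e.png

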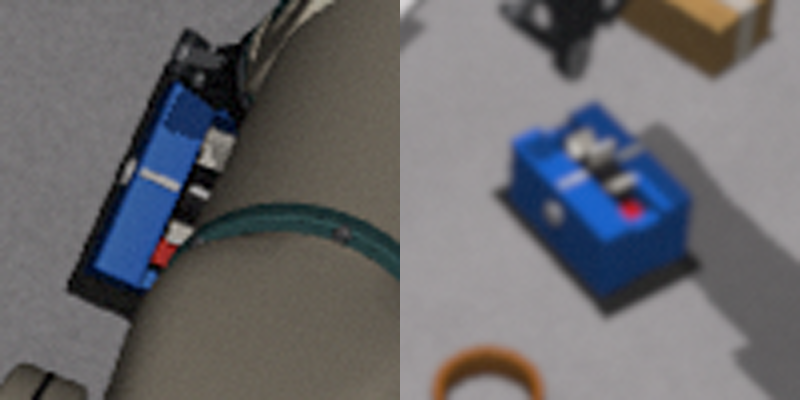

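The red paddle now shows at the rear, in the horizontal position (top (347,213), side (325,175)). That matches two clicks short, and the counter hasn't moved. I go back over the top for the second flick.

>>> apply_moves:
  commands:
    - [[0, 0, -0.5, 0, 0, 0], [0, 0, -0.5, 0, 0, 0], [0, 0, -0.5, 0, 0, 0], [0, 0, -0.5, 0, 0, 0], [0, 0, -0.2, 0, 0, 0], [0, 0.1, 0, 0, 0, 0]]

```text
clock: 4.38
eef_pos: [437.4, -182.3, 130.8]
tool_rot: [-1.576, 0.0, -1.99]
force: [0.7, 0.7, -0.3]
width: -0.0
```

```bash
python3 -c "
from h import *
go(-42,93)"
```

```text
t 4.3833 along,lat,z -50.8 0.6 130.8 f [ 0.7  0.7 -0.3] w -0.0
shift units [0.02 0.95 0.23] turn units [ 0.06  0.08 -0.  ]
```

>>> apply_moves:
  commands:
    - [[0, 0.4, 0.2, 0, 0, 0], [0, 0.4, 0, 0, 0, 0], [0, 0.1, 0, 0, 0, 0], [0, 0, 0, 0, 0, 0], [0, 0, 0, 0, 0, 0]]

```text
clock: 4.8
eef_pos: [448.0, -186.8, 91.2]
tool_rot: [-1.574, -0.0, -1.989]
force: [-0.7, 0.5, 0.6]
width: -0.0
```

```bash
python3 -c "
from h import *
go(-42,93)"
```

```text
t 4.8 along,lat,z -39.2 0.9 91.2 f [-0.7  0.5  0.6] w -0.0
shift units [ 0.02 -0.04 -0.07] turn units [0.04 0.08 0.  ]
```

>>> apply_moves:
  commands:
    - [[0, -0.05, 0, 0, 0, 0], [0, 0, 0.2, 0, 0, 0], [0, 0, 0.2, 0, 0, 0], [0, 0, 0.2, 0, 0, 0], [0, 0, 0.2, 0, 0, 0]]

```text
clock: 5.22
eef_pos: [479.1, -200.6, 94.9]
tool_rot: [-1.575, 0.0, -1.989]
force: [-2.4, 0.6, -1.1]
width: 0.1
```

```bash
python3 -c "
from h import *
go(38,93)"
```

```text
t 5.2167 along,lat,z -5.2 1.1 94.9 f [-2.4  0.6 -1.1] w 0.1
shift units [0.04 0.04 1.08] turn units [ 0.05  0.08 -0.  ]
```

>>> apply_moves:
  commands:
    - [[0, 0.04, 0.2, 0, 0, 0], [0, 0, 0.2, 0, 0, 0], [0, 0, 0.2, 0, 0, 0], [0, 0, 0.2, 0, 0, 0], [0, 0, 0.2, 0, 0, 0], [0, -0.6, 0, 0, 0, 0], [0, -0.6, 0, 0, 0, 0], [0, 0, 0, 0, 0, 0]]

```text
clock: 5.88
eef_pos: [526.9, -222.0, 142.3]
tool_rot: [-1.567, -0.001, -1.989]
force: [0.1, -1.2, -0.1]
width: 0.4
```

```bash
python3 look.py f
```

```text
t 5.8833 along,lat,z 47.1 1.4 142.3 f [ 0.1 -1.2 -0.1] w 0.4
shift units [ 0.02  0.17 -2.3 ] turn units [-0.05  0.09  0.01]
top red 18 (np.float64(350.3888888888889), np.float64(207.27777777777777))
   -2 [[349.0, 215.0]]   -1 [[352.0, 210.0]]   0 [[358.0, 199.0]]   1 [[362.0, 188.0]]   2 [[362.0, 185.0]]
side red 18 (np.float64(322.22222222222223), np.float64(169.5))
   -2 [[324.0, 178.0]]   -1 [[323.0, 169.0]]   0 [[317.0, 161.0]]   1 [[312.0, 158.0]]   2 [[309.0, 163.0]]
```

View pics/f.png

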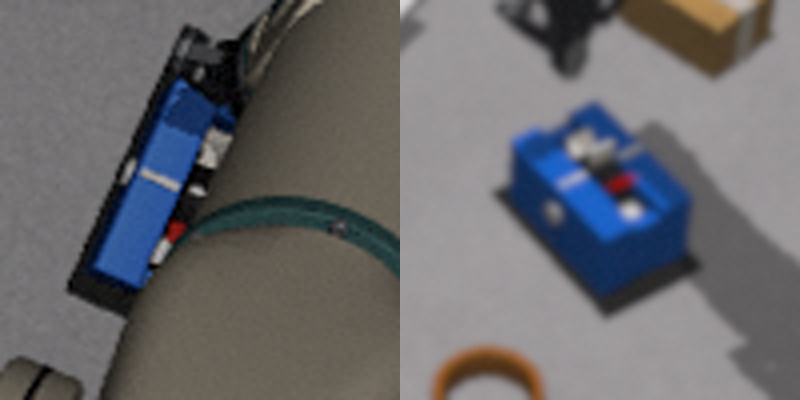

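Red now stands at -1 click (side (322,169.5), predicted (323,169)), and the counter is still in place. I go back for the last flick.

>>> apply_moves:
  commands:
    - [[0, 0, -0.5, 0, 0, 0], [0, 0, -0.5, 0, 0, 0], [0, 0, -0.5, 0, 0, 0], [0, 0, -0.5, 0, 0, 0], [0, 0, -0.2, 0, 0, 0], [0, 0.1, 0, 0, 0, 0]]

```text
clock: 6.48
eef_pos: [441.6, -183.6, 131.1]
tool_rot: [-1.575, -0.002, -1.988]
force: [0.7, 0.3, 0.1]
width: 0.2
```

>>> apply_moves:
  commands:
    - [[0, 0.4, 0.15, 0, 0, 0], [0, 0.4, 0, 0, 0, 0], [0, 0.1, 0, 0, 0, 0], [0, 0, 0, 0, 0, 0], [0, 0, 0, 0, 0, 0]]

```text
clock: 6.9
eef_pos: [451.2, -187.7, 91.5]
tool_rot: [-1.572, -0.002, -1.987]
force: [0.7, -1.0, -0.8]
width: 0.0
```

```bash
python3 -c "
from h import *
go(-42,93)"
```

```text
t 6.9 along,lat,z -36.0 1.4 91.5 f [ 0.7 -1.  -0.8] w 0.0
shift units [ 0.03 -0.04 -0.15] turn units [0.01 0.11 0.03]
```

>>> apply_moves:
  commands:
    - [[0.03, -0.03, 0, 0, 0, 0], [0, 0, 0.2, 0, 0, 0], [0, 0, 0.2, 0, 0, 0], [0, 0, 0.2, 0, 0, 0]]

```text
clock: 7.23
eef_pos: [474.0, -199.4, 94.1]
tool_rot: [-1.572, -0.002, -1.988]
force: [-2.7, 0.4, -0.2]
width: -0.0
```

```bash
python3 -c "
from h import *
go(38,93)"
```

```text
t 7.2333 along,lat,z -10.4 0.1 94.1 f [-2.7  0.4 -0.2] w -0.0
shift units [0.01 0.03 1.21] turn units [0.01 0.1  0.02]
```

>>> apply_moves:
  commands:
    - [[0, 0.02, 0.2, 0, 0, 0], [0, 0, 0.2, 0, 0, 0], [0, 0, 0.2, 0, 0, 0], [0, 0, 0.2, 0, 0, 0], [0, 0, 0.2, 0, 0, 0], [0, 0, 0.2, 0, 0, 0], [0, -0.6, 0, 0, 0, 0], [0, -0.6, 0, 0, 0, 0]]

```text
clock: 7.9
eef_pos: [527.0, -222.4, 139.6]
tool_rot: [-1.57, -0.003, -1.987]
force: [0.5, -0.3, 0.2]
width: -0.1
```

>>> apply_moves:
  commands:
    - [[0, -0.5, 0, 0, 0, 0], [0, -0.5, 0.5, 0, 0, 0], [0, -0.3, 0.5, 0, 0, 0], [0, 0, 0.5, 0, 0, 0], [0, 0, 0.2, 0, 0, 0], [0, 0, 0, 0, 0, 0], [0, 0, 0, 0, 0, 0]]

```text
clock: 8.48
eef_pos: [601.3, -254.7, 202.9]
tool_rot: [-1.551, -0.004, -1.985]
force: [-0.5, 0.9, 0.6]
width: -0.0
```

```bash
python3 look.py g
```

```text
t 8.4833 along,lat,z 128.4 2.3 202.9 f [-0.5  0.9  0.6] w -0.0
shift units [ 0.    1.61 -4.37] turn units [-0.23  0.13  0.05]
top red 0 None
   -2 [[349.0, 215.0]]   -1 [[352.0, 210.0]]   0 [[358.0, 199.0]]   1 [[362.0, 188.0]]   2 [[362.0, 185.0]]
side red 15 (np.float64(317.3333333333333), np.float64(163.06666666666666))
   -2 [[324.0, 178.0]]   -1 [[323.0, 169.0]]   0 [[317.0, 161.0]]   1 [[312.0, 158.0]]   2 [[309.0, 163.0]]
```

View pics/g.png

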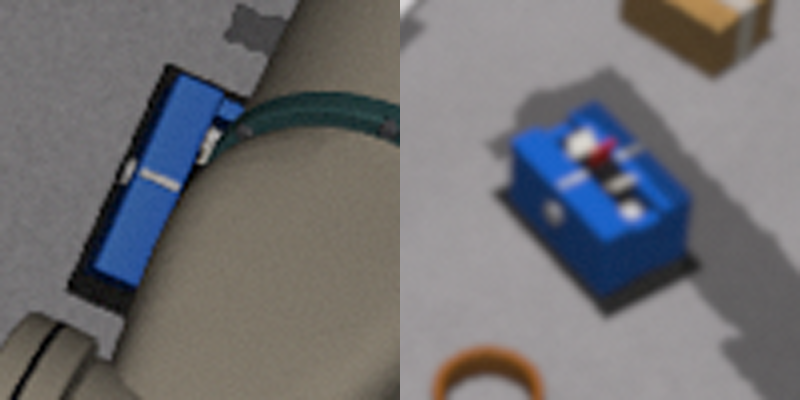

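The red paddle is upright at the marks: side (317,163), predicted (317,161). The counter hasn't moved and the arm is clear, so I hand in.

```bash
python3 -c "
from h import *
print(finish_job())"
```

```text
the job is handed in; nothing more can be done
None
```

I flicked the blue counter's wheel forward three times with the closed fingertips. After each flick I looked: red stood two clicks short, then one click short, then straight up at the marks. I then lifted the gripper clear and handed the job in at about 8.5 s.

- **Final position:** the side camera put the red paddle at (317,163), against a predicted (317,161) for upright. The top camera could not confirm this, because the arm hid the wheel.
- **Counter:** the blue counter showed no visible shift in any of the pictures. I did not re-measure its position.
- **Forces:** every reading I took stayed at about 3 N or below, and the tool read no contact at the end.
- **Other things:** I worked only above the blue counter and went near nothing else. I did not check the positions of the orange counter or the other items afterwards.

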